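# Drop the kickstand of a viewing screen and hold the screen upright

### The arm

A 6-joint arm with a two-finger parallel gripper is mounted at the origin on the work surface. World frame = base frame: x ahead of the robot, y to its left, z up, the work surface at z = 0. Lengths are in mm, angles in rad, forces in N, time in s.
With the tool pointing down it reaches from about 325 to 775 mm from the base axis. Payload 5.5 kg.
Tool frame: the origin (TCP) lies at the very end of the fingers, on their centre line; the grasp point (between the pads) lies 19 mm behind it; x points along the fingers, y is the direction in which the jaws open and shut, and the axes are right-handed (so a half turn about x gives the same grasp; the last joint's range is limited). The gripper opens to 88 mm and grips with 3 to 60 N. Pads are 20 mm wide; open, the fingers measure 115 mm over their backs; the gripper's body (75 mm by 178 mm) begins 61 mm behind the grasp point.
Start: joints at [1.087, 0.091, 1.231, -0, 1.82, -0.057], TCP at [248.382, 546.189, 185.231] pointing down, gripper open.
Joint ranges: [-2.87, 2.87], [-0.86, 2.18], [0.17, 2.46], [-1.51, 4.65], [0.06, 2.69], [-2.65, 2.65]. Speed limits (rad/s): [2.57, 2.57, 3.01, 3.14, 3.14, 3.14].

### API

Orientations are given as a rotation vector (axis times angle).
In Python, from bench import env gives the robot as it stands.
- The arm moves only by the tool arm_command, never from a script. Its argument "increments" is text: rows parted by semicolons, each of 5 numbers parted by spaces: the closure, from -1 (fully open) to 1 (shut), then the shift along the world's x, y, z in mm, then the turn about the world's z in degrees. In form: jaw dx dy dz twist; .... A call has 1 to 5 rows; each row shifts and turns the commanded pose from where the row before left it; what a row does not reach is not made up. A row lasts 1/12 s, in which the tool goes at most 41.7 mm and 7.16 degrees, less where a joint would pass 70% of its speed; a pose out of reach is approached as far as the arm can. A call with a gripper value outside its range is refused whole. The fingers move at their own pace and stop on an object; the grip force is fixed at half the most. Time passes only in rows, so rows that do not move let the fingers close. It gives the time, the measured TCP pose, the force and the opening at its end, in the units of the state.
- env.get_state(): the state, without advancing time (a new reading comes with each control period).
- env.read_camera(name): name is "scene" or "top" or "wrist"; returns a dict with "color" (384x512x3 uint8, blue, green, red), "fx", "fy", "cx", "cy" (pixels), "dist_coeffs" ([k1, k2, p1, p2, k3] as OpenCV has them; the pictures are not rectified), "view" (4x4, takes a point from world to camera coordinates); the wrist camera has in their place "hand_eye" (4x4, takes a point from camera to tool coordinates, whose origin is the TCP and whose axes are the tool frame's). Camera axes: x right, y down, z forward; pixel columns grow to the right and rows downward; lengths in mm; the calibration is good to about 2 mm. A picture is of the moment at which its call begins: read the wrist's pose just before it. There is no depth.
- env.close_job(): hands the job in, once; it reports no verdict.
The state is a dict: "time_s": time; "qpos": joint angles; "joint_vel": joint speeds; "joint_torque": joint torques, N m; "ee_pos": TCP position; "tool_rot": TCP orientation; "ft_force": force on the tool from outside, world axes, zero at the start; "moment": the same for the moment, N m; "opening": finger opening in mm.
Only numpy, scipy, OpenCV 4.12 (cv2) and the standard library are available. Lean on these libraries where they do the work, as an engineer would, in place of code of your own. Each camera call takes 0.05 s, during which the arm holds its last target. There are 200 camera calls.

### The job

The clamp in the hub of the little viewing screen is slack and the screen has tipped back onto its stops. First flip the kickstand at its side over the top, past centre, so that it drops all the way down in front; then raise the screen upright with the gripper and keep holding it there for a colleague to tighten the clamp. Finish while still holding it, do not let go, and leave the other things on the bench where they stand.

Things in the scene. Friction and masses are not known exactly. Their poses are not given: they have to be found in the camera images.
- stand: Fixed base of the viewing screen: dark steel plate 200 x 280 x 12 mm (x -110 to +90, y -140 to +140 mm from the origin). Origin at bench level straight below the hub axis; x points to the back (away from the robot at yaw 0; yaw within +-0.45 rad), y along the hub axis, z up. Two thin struts behind the hub (y +-45 mm, to 118 mm high) are the stops on which the tipped screen rests.
- hub (a point): Centre of the hub, on the level hinge axis (stand y) about which the screen tips, 45 mm above the bench straight over the stand's origin. Two white cheeks; a small black clamp handle sticks out on the +y side (to y = 99 mm).
- screen (a joint): Lean of the screen, rad: 0 upright, positive tipped back (to the stand's +x); 0.42 on the stops, its start. Unheld it falls back from upright; beyond about 0.1 forward it falls forward, where only the lowered kickstand stops it, at about -0.17. 1 to 3 N at the top bar raise it. It weighs 0.6 to 1.1 kg.
- screen_panel (a point): Centre of the screen: white panel in an aluminium rim, 144 mm wide (stand y), 16 mm thick, 120 mm high (50 to 170 mm from the hub axis, in its plane; this point is at 110 mm). A grey box on its back, 64 mm wide, stands out to 41 mm from the panel's mid-plane, 90 to 140 mm from the hub axis.
- screen_bar (a point): Centre of the black round grip bar along the screen's top: 14 mm thick, 92 mm long, parallel to the hub axis (stand y), 215 mm from the hub axis in the screen's plane (so 260 mm above the bench when upright). Two 8 mm rods, 40 mm either side of this point, join it to the rim, whose top edge is 45 mm below the bar's centre.
- kickstand (a joint): Angle of the kickstand relative to the screen, rad: 0 folded up (its start; it then leans 0.12 further back than the screen), growing as it swings over the top to the front (stand -x); 2.66 is fully down on its own stop. Only its weight (70 g) holds it at either end. With the screen on its stops it is vertical at 0.54; pushed 0.1 or more past that it falls down by itself in about a second.
- kickstand_foot (a point): Middle of the rubber end of the kickstand leg (20 mm round, 140 mm from pivot to its end). The leg is a 12 x 12 mm steel bar swinging in the plane 115 mm to the stand's -y side of its origin, about a pivot parallel to the hub axis, 100 mm from it in the screen's plane. Folded up, the leg stands free beside the screen, 37 mm clear of its rim, its end about 257 mm above the bench.
- dishes: Bystander: stack of two clear culture dishes, 56 mm round, 28 mm high, close behind the stand. Origin under its centre.
- medium: Bystander: amber bottle, 54 mm round, 120 mm high, beside the stand on its +y side. Origin under its centre.
- flask: Bystander: clear culture flask lying flat, about 120 x 60 x 32 mm, beside the stand on its -y side. Origin under it.
- jar: Bystander: glass jar, 60 mm round, 70 mm high. Origin under its centre.
- carton: Bystander: cardboard carton 70 x 110 x 50 mm. Origin under its centre.
- tip_box: Bystander: yellow box 80 x 120 x 55 mm. Origin under its centre.

How it is judged (in metres and radians):
On the way, in this order (a step that is already met when the one before it is completed fails the run):
1. the kickstand is fully down while the screen still lies back (value of joint kickstand above 2.5 rad and value of joint screen above 0.25 rad), for 0.2 s.
2. the gripper holds the screen upright (value of joint screen between -0.07 and 0.07 rad and contact force between the fingers and screen above 0.3 N), for 0.3 s.
At the end, for the whole second after the job is handed in: Kickstand fully down (above 2.5 rad), lowered first while the screen still lay back (lean above 0.25 rad); screen at rest within 0.07 rad of upright, held by the fingers (contact force above 0.3 N). Bystanders within 25 mm of where they stood, none tipped over (all of step 2 and value of joint kickstand above 2.5 rad and velocity of joint screen between -0.1 and 0.1 rad/s); the arm keeps its last pose, push and grip.
It fails at once if a bystander is shifted by more than 25 mm or tipped over (distance of any of dishes, medium, flask, jar, carton, tip_box from where it was at the start of the episode above 0.025 m or angle between any of dishes, medium, flask, jar, carton, tip_box's own z axis and vertical above 0.5 rad).
It also fails if it takes over 45 s, if anything falls off the work surface, if the arm or the gripper's body presses on something with over 40 N, if the wrist force passes 120 N, or if a joint passes its speed limit or range.

## Working session

There is one attempt and no reset: what is moved stays moved. The work goes in short steps, Python scripts to look and compute and a tool call to move; the robot and the scene stay as the last step left them, time stands still between calls to the robot, and variables do not carry over. Pictures are saved under pics/ and viewed, about 8 in all and at most 12, crops included, and the job is handed in when it is done.

Besides the shell and the picture viewer there is one more tool, called after "Emit:" as a command line: name --argument value ..., lists and objects as JSON in quotes. arm_command: Moves the arm, as the interface text tells. Its arguments: {"type":"object","properties":{"increments":{"type":"string"}},"required":["increments"]}

```bash
mkdir -p pics; python3 - <<'E'
from bench import env
import cv2
for n in("scene","top"):
    c=env.read_camera(n); cv2.imwrite(f"pics/{n}0.png",cv2.resize(c["color"],(800,600),interpolation=cv2.INTER_CUBIC))
    cv2.imwrite(f"pics/{n}_raw.png",c["color"])
    print(n,c["fx"],c["fy"],c["cx"],c["cy"],c["dist_coeffs"],c["view"])
s=env.get_state();print(s)
E
```

```text
scene 461.1492652687899 461.1492652687899 249.7006242505901 193.05905456971692 [-0.11303515  0.          0.          0.          0.        ] [[-1.38812539e-01  9.90309537e-01 -4.25445997e-03  6.85777523e+01]
 [ 8.23278260e-01  1.13009814e-01 -5.56274832e-01 -3.42903074e+02]
 [-5.50403475e-01 -8.07205261e-02 -8.30987492e-01  1.71157645e+03]
 [ 0.00000000e+00  0.00000000e+00  0.00000000e+00  1.00000000e+00]]
top 380.2231866420757 380.2231866420757 253.44902018802944 186.7478131486005 [-0.07354908  0.          0.          0.          0.        ] [[-2.72583980e-02 -9.99627159e-01 -1.58822963e-03 -1.50699079e+01]
 [-9.82942855e-01  2.70924553e-02 -1.81904762e-01  5.59297572e+02]
 [ 1.81879969e-01 -3.39729343e-03 -9.83314871e-01  1.14501361e+03]
 [ 0.00000000e+00  0.00000000e+00  0.00000000e+00  1.00000000e+00]]
{'time_s': 0.1, 'qpos': array([ 1.08733425e+00,  9.18120449e-02,  1.23175741e+00,  9.15154870e-07,
        1.81978792e+00, -5.67280699e-02]), 'joint_vel': array([-4.32240842e-04, -6.46048872e-04, -3.59647829e-03,  1.07112914e-03,
       -7.59429035e-05,  6.54927001e-04]), 'joint_torque': array([ 2.30252124e-03, -4.47855127e+01, -4.07570171e+01,  7.00416835e-02,
        2.84100889e-02, -1.19309038e-04]), 'ee_pos': array([248.20524389, 545.89761922, 184.20750459]), 'tool_rot': array([ 0.33337285,  1.54523287, -0.33606084]), 'ft_force': array([0.66726834, 0.28452497, 0.25385984]), 'moment': array([0.00036631, 0.01416659, 0.01670489]), 'opening': 87.68491819685784}
```

View pics/scene0.png

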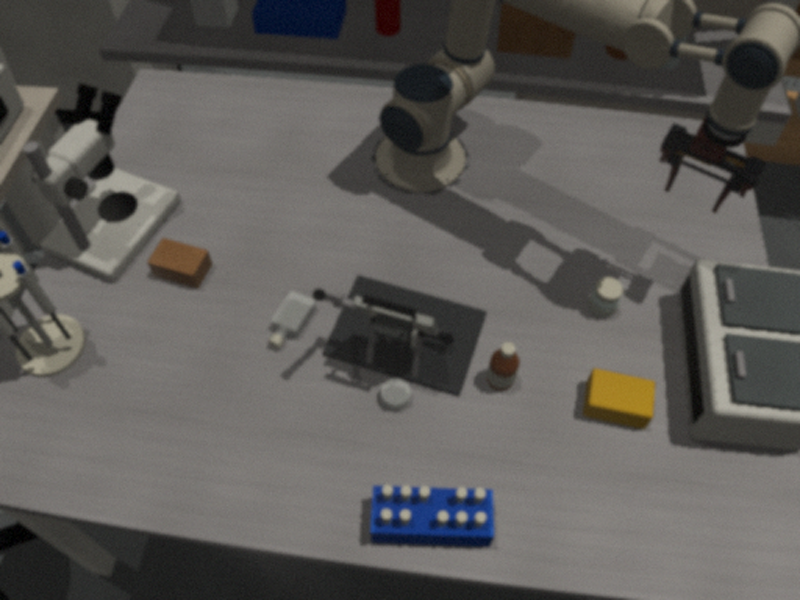

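View pics/top0.png

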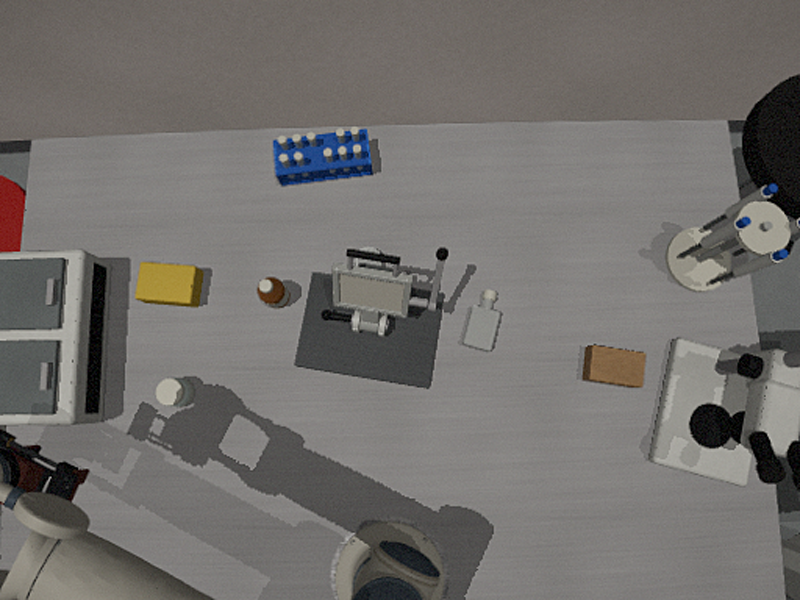

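The scene picture shows the stand plate with corners at about (362,277), (487,317), (461,390) and (326,353), and the foot at (319,295). In the top picture the front corners are (295,367) and (430,387), the back-left corner is (314,272), the foot is (442,254) and the bar ends are (349,252) and (399,261). I'll fit the stand pose to all of these.

```bash
cat > h.py <<'E'
from bench import env
import numpy as np, cv2
from scipy.optimize import least_squares
K={n:env.read_camera(n) for n in("scene","top")} if 0 else None
def proj(c,P):
    V=c["view"]; r=cv2.Rodrigues(V[:3,:3])[0]
    Km=np.array([[c["fx"],0,c["cx"]],[0,c["fy"],c["cy"]],[0,0,1]])
    return cv2.projectPoints(np.array(P,float).reshape(-1,1,3),r,V[:3,3],Km,np.array(c["dist_coeffs"],float))[0].reshape(-1,2)
def S2W(p,q):
    c,s=np.cos(p[2]),np.sin(p[2]); q=np.atleast_2d(np.array(q,float))
    return np.c_[p[0]+c*q[:,0]-s*q[:,1],p[1]+s*q[:,0]+c*q[:,1],q[:,2]]
def scr(d,y,lean,off=0): # point d along screen from hub
    return [d*np.sin(lean)+off*np.cos(lean),y,45+d*np.cos(lean)-off*np.sin(lean)]
def foot(lean,k,L=130):
    a=lean+.12-k; b=scr(100,-115,lean)
    return [b[0]+L*np.sin(a),-115,b[2]+L*np.cos(a)]
E
python3 - <<'E'
from h import *
c={n:env.read_camera(n) for n in("scene","top")}
F=[-110,-140,12],[-110,140,12],[90,140,12],[90,-140,12]
ob=[("top",F[1],295,367),("top",F[0],430,387),("top",F[2],314,272),
("top",foot(.42,0),442,254),("top",scr(215,46,.42),348,252),("top",scr(215,-46,.42),400,261),
("scene",F[0],362,277),("scene",F[1],487,317),("scene",F[2],461,390),("scene",F[3],326,353),("scene",foot(.42,0),319,295)]
def res(p,full=0):
    return np.concatenate([proj(c[n],S2W(p,q))[0]/.64-[u,v] for n,q,u,v in ob])
r=least_squares(res,[600,0,0],loss='soft_l1'); p=r.x
print(p); print(r.fun.reshape(-1,2).round(1))
np.save("p.npy",p)
for nm,q in dict(hub=[0,0,45],bar=scr(215,0,.42),foot=foot(.42,0),foottop=foot(.42,.5),barup=scr(215,0,0)).items(): print(nm,S2W(p,q).round(0),*[(proj(c[n],S2W(p,q))/.64).round(0) for n in c])
# bystanders on bench
def bench(n,u,v,z):
    return least_squares(lambda a:proj(c[n],[a[0],a[1],z])[0]/.64-[u,v],[600,0]).x.round(0)
for nm,u,v,z in (("jar",170,392,70),("bottle",268,287,110),("flask",483,325,20),("tip",168,284,55),("carton",614,366,50)): print(nm,bench("top",u,v,z))
print("dishes",bench("scene",396,390,28))
E
```

```text
[ 4.99941440e+02  2.49283160e+01 -1.80663135e-01]
[[-1.3 -0.6]
 [-0.4  0.7]
 [-3.  -0.3]
 [-1.2  0.2]
 [-2.3  0.4]
 [-1.1 -0.7]
 [-7.4 -3.2]
 [-2.4 -8.3]
 [-2.6  3.1]
 [-6.3 -0.2]
 [-1.4 -0.1]]
hub [[500.  25.  45.]] [[402. 326.]] [[369. 322.]]
bar [[586.   9. 241.]] [[387. 306.]] [[372. 256.]]
foot [[ 585. -108.  248.]] [[318. 295.]] [[441. 254.]]
foottop [[525. -96. 266.]] [[330. 260.]] [[436. 287.]]
barup [[500.  25. 260.]] [[404. 258.]] [[363. 305.]]
jar [369. 415.]
bottle [564. 216.]
flask [ 490. -207.]
tip [587. 433.]
carton [ 397. -460.]
dishes [631.  30.]
```

```bash
python3 - <<'E'
from h import *
R=cv2.Rodrigues(env.get_state()["tool_rot"])[0]; print(R.round(3))
p=np.load("p.npy")
a=np.degrees(np.arctan2(R[1,1],R[0,1]))
t=(np.degrees(p[2])-a+90)%180-90
print("jaw yaw",a,"turn to stand x",t)
print(S2W(p,[[155,-118,320],[155,-118,222],[30,-118,222],scr(215,0,.42)]).round(1))
E
```

```text
[[-0.001  0.414  0.91 ]
 [-0.001  0.91  -0.414]
 [-1.    -0.001 -0.   ]]
jaw yaw 65.54739994087326 turn to stand x -75.89863510008438
[[ 631.2 -119.   320. ]
 [ 631.2 -119.   222. ]
 [ 508.3  -96.5  222. ]
 [ 586.2    9.2  241.3]]
```

Emit:
arm_command --increments "1 0 0 40 0; 1 0 -10 40 0; 1 20 -30 20 0; 1 20 -35 5 0; 1 20 -35 5 0"

```text
time_s: 0.62
ee_pos: [308.8, 435.6, 296.9]
tool_rot: [0.335, 1.544, -0.331]
ft_force: [0.4, -0.0, 0.2]
opening: 58.1
```

Emit:
arm_command --increments "1 20 -35 8 -6; 1 20 -35 8 -6; 1 20 -35 7 -6; 1 20 -35 0 -6; 1 20 -35 0 -6"

```text
time_s: 1.03
ee_pos: [409.0, 259.4, 318.9]
tool_rot: [0.746, 1.438, -0.744]
ft_force: [0.8, 0.2, 0.1]
opening: 24.6
```

Emit:
arm_command --increments "1 20 -35 0 -6; 1 20 -35 0 -6; 1 20 -35 0 -6; 1 20 -35 0 -6; 1 20 -35 0 -6"

```text
time_s: 1.45
ee_pos: [508.9, 84.2, 318.2]
tool_rot: [1.142, 1.251, -1.141]
ft_force: [1.1, 0.8, 0.2]
opening: 0.7
```

Emit:
arm_command --increments "1 20 -35 0 -6; 1 20 -35 0 -6; 1 20 -35 0 -4; 1 20 -35 0 0; 1 20 -35 0 0"

```text
time_s: 1.87
ee_pos: [608.9, -90.8, 318.0]
tool_rot: [1.343, 1.117, -1.343]
ft_force: [0.9, 0.9, 0.2]
opening: 0.4
```

Emit:
arm_command --increments "1 15 -20 0 0; 1 7 -8 0 0; 1 0 0 0 0; 1 0 0 0 0"

```text
time_s: 2.2
ee_pos: [630.4, -117.1, 317.3]
tool_rot: [1.343, 1.118, -1.344]
ft_force: [-0.0, 0.1, -0.0]
opening: 0.2
```

```bash
python3 - <<'E'
from h import *
s=env.get_state(); print(s["ee_pos"])
w=env.read_camera("wrist"); t=env.read_camera("top")
p=np.load("p.npy")
R=cv2.Rodrigues(s["tool_rot"])[0]; T=np.eye(4);T[:3,:3]=R;T[:3,3]=s["ee_pos"]
w["view"]=np.linalg.inv(T@w["hand_eye"])
for nm,q in dict(foot=foot(.42,0),footend=foot(.42,0,140),bar=scr(215,0,.42),barm=scr(215,-46,.42)).items(): print(nm,(proj(w,S2W(p,q))).round(0))
print("tcp",proj(w,s["ee_pos"]))
tt=cv2.resize(t["color"][130:260,180:330],None,fx=2.95,fy=2.95,interpolation=cv2.INTER_CUBIC)[:384]
cv2.imwrite("pics/a.png",np.hstack([w["color"],tt])[:, :800])
print(tt.shape)
E
```

```text
[ 630.4118454  -117.05765055  317.28938437]
foot [[207. 193.]]
footend [[211. 195.]]
bar [[177.  57.]]
barm [[181. 115.]]
tcp [[256.38374328 222.28374795]]
(384, 442, 3)
```

View pics/a.png

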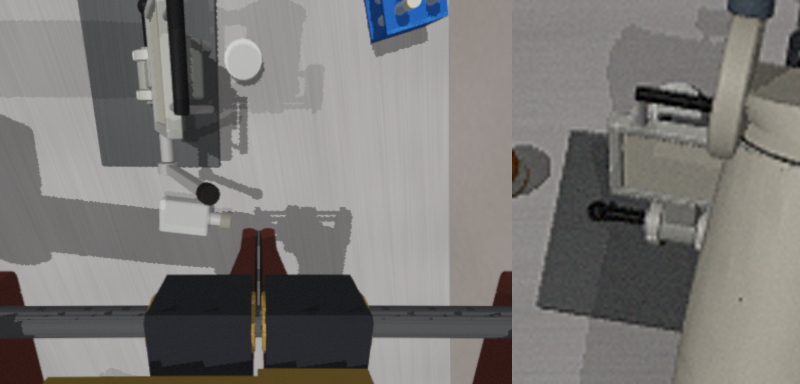

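The wrist picture shows the foot at (207,194) and the near bar end at (181,113). The fit predicts these to within 2–4 px, so the pose is good. Next I lower the fingers behind the leg.

Emit:
arm_command --increments "1 0 -2 -30 0; 1 0 0 -30 0; 1 0 0 -25 0; 1 0 0 -10 0; 1 0 0 0 0"

```text
time_s: 2.72
ee_pos: [629.0, -117.4, 220.6]
tool_rot: [1.34, 1.122, -1.344]
ft_force: [-0.4, -1.0, -0.8]
opening: 0.4
```

Emit:
arm_command --increments "1 -10 2 0 0; 1 -10 2 0 0; 1 -8 1 0 0; 1 -8 1 0 0; 1 -8 2 0 0"

```text
time_s: 3.13
ee_pos: [586.1, -110.7, 225.0]
tool_rot: [1.343, 1.115, -1.34]
ft_force: [-0.5, 1.1, 0.8]
opening: 0.4
```

Emit:
arm_command --increments "1 -8 1 0 0; 1 -8 2 0 0; 1 -8 1 0 0; 1 -8 2 0 0; 1 -8 1 0 0"

```text
time_s: 3.55
ee_pos: [550.7, -104.5, 232.2]
tool_rot: [1.35, 1.099, -1.327]
ft_force: [9.1, 0.1, 32.0]
opening: 0.5
```

```bash
python3 - <<'E'
from h import *
s=env.get_state(); print(s["ee_pos"],s["ft_force"],s["moment"])
w=env.read_camera("wrist"); t=env.read_camera("scene")
tt=cv2.resize(t["color"][120:270,180:330],None,fx=2.56,fy=2.56,interpolation=cv2.INTER_CUBIC)
cv2.imwrite("pics/b.png",np.hstack([w["color"][:,:410],tt])[:, :800])
print(env.get_state()["ft_force"])
E
```

```text
[ 550.67806953 -104.54885273  232.21763618] [ 9.14524657  0.0857154  32.03691435] [-0.06318267 -2.06143899 -0.00735202]
[ 8.51715886 -0.45902905 25.07932763]
```

View pics/b.png

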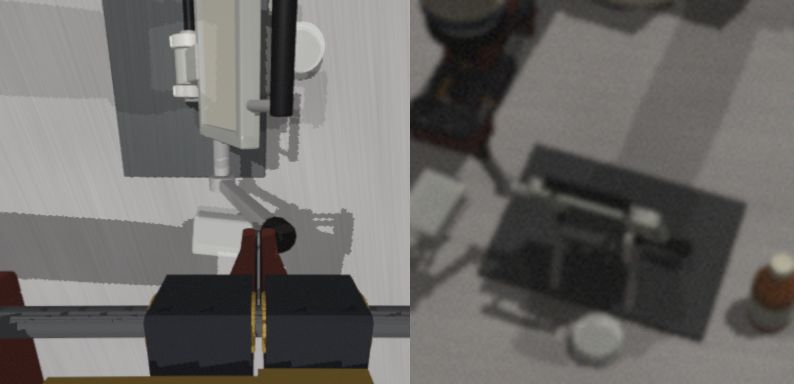

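The foot shows at (278,235) in the wrist view, right beside the fingertip at (258,232), and the tool is being pushed upward. I'll check which kickstand angle matches that.

```bash
python3 - <<'E'
from h import *
s=env.get_state()
w=env.read_camera("wrist")
p=np.load("p.npy")
R=cv2.Rodrigues(s["tool_rot"])[0]; T=np.eye(4);T[:3,:3]=R;T[:3,3]=s["ee_pos"]
M=T@w["hand_eye"]; w["view"]=np.linalg.inv(M)
print("cam at",M[:3,3], "axes",M[:3,:3].round(2))
for k in (0,.1,.2,.3,.4,.5): print(k,proj(w,S2W(p,foot(.42,k,140))).round(0),S2W(p,foot(.42,k,140)).round(0))
for l in (.42,.35,.25): print(l,proj(w,S2W(p,[scr(215,-46,l),scr(170,-72,l)])).round(0))
print("pivot",proj(w,S2W(p,scr(100,-115,.42))))
for dx in(-14,0,14):
  for dz in (0,20,40): print(dx,dz,proj(w,s["ee_pos"]+R@np.array([-dz,dx,0])).round(0))
E
```

```text
cam at [561.21086762 -24.6216367  431.15869101] axes [[ 0.98 -0.18 -0.03]
 [-0.18 -0.94 -0.29]
 [ 0.02  0.29 -0.96]]
0 [[322. 231.]] [[ 590. -108.  256.]]
0.1 [[304. 236.]] [[ 578. -106.  263.]]
0.2 [[283. 240.]] [[ 565. -104.  268.]]
0.3 [[261. 243.]] [[ 552. -102.  272.]]
0.4 [[237. 245.]] [[539. -99. 275.]]
0.5 [[212. 247.]] [[525. -97. 276.]]
0.42 [[282. 117.]
 [252. 150.]]
0.35 [[259. 117.]
 [237. 151.]]
0.25 [[223. 118.]
 [214. 152.]]
pivot [[223.45298871 183.37296018]]
-14 0 [[237. 222.]]
-14 20 [[234. 234.]]
-14 40 [[232. 248.]]
0 0 [[256. 222.]]
0 20 [[256. 234.]]
0 40 [[256. 248.]]
14 0 [[276. 222.]]
14 20 [[278. 234.]]
14 40 [[280. 248.]]
```

```bash
python3 - <<'E'
from h import *
w=env.read_camera("wrist")["color"]
cv2.imwrite("pics/c.png",cv2.resize(w[150:300,190:350],None,fx=4,fy=4,interpolation=cv2.INTER_CUBIC))
E
```

```text
(no output)
```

View pics/c.png

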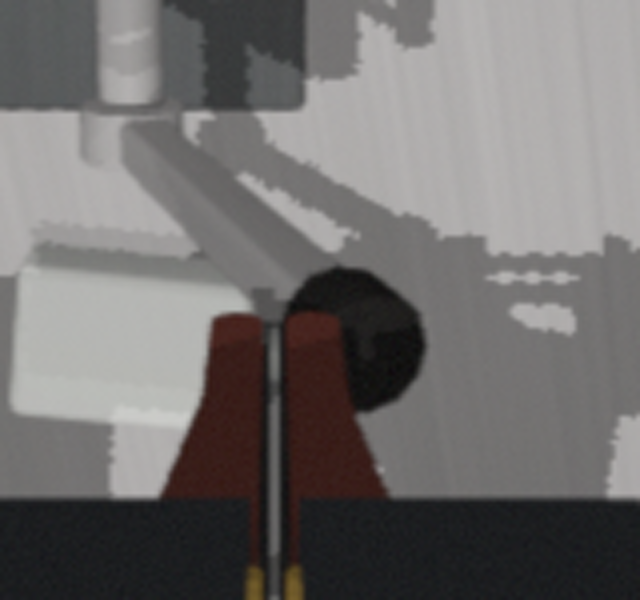

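The crop shows the fingertip at (258,230) overlapping the leg, with the foot at (279,235), so the kickstand is at about 0.17 and jammed under the tool. The force runs along the leg. I'll lift clear, go back behind it, and push higher up while following the arc.

Emit:
arm_command --increments "1 3 0 10 0; 1 3 0 15 0; 1 3 0 20 0; 1 0 0 20 0; 1 0 0 0 0"

```text
time_s: 4.17
ee_pos: [555.9, -103.9, 292.8]
tool_rot: [1.345, 1.112, -1.338]
ft_force: [0.3, 0.7, 1.1]
opening: 0.2
```

```bash
cat > k.py <<'E'
from h import *
s=env.get_state()
w=env.read_camera("wrist")
p=np.load("p.npy")
R=cv2.Rodrigues(s["tool_rot"])[0]; T=np.eye(4);T[:3,:3]=R;T[:3,3]=s["ee_pos"]
w["view"]=np.linalg.inv(T@w["hand_eye"])
c,sn=np.cos(p[2]),np.sin(p[2]); d=s["ee_pos"]-[p[0],p[1],0]
print("tcp stand",[round(v) for v in (c*d[0]+sn*d[1],-sn*d[0]+c*d[1],d[2])],"ft",s["ft_force"].round(1))
for k in (0,.2,.4,.6): print(k,proj(w,S2W(p,foot(.42,k,135))).round(0))
print("bar",proj(w,S2W(p,[scr(215,-46,.42),scr(215,46,.42)])).round(0).tolist())
E
(cat k.py; echo 'cv2.imwrite("pics/d.png",w["color"])')|python3 -
```

```text
tcp stand [78, -117, 293] ft [0.3 0.7 1.1]
0 [[295. 202.]]
0.2 [[266. 206.]]
0.4 [[232. 209.]]
0.6 [[197. 210.]]
bar [[268.0, 115.0], [269.0, -20.0]]
```

View pics/d.png

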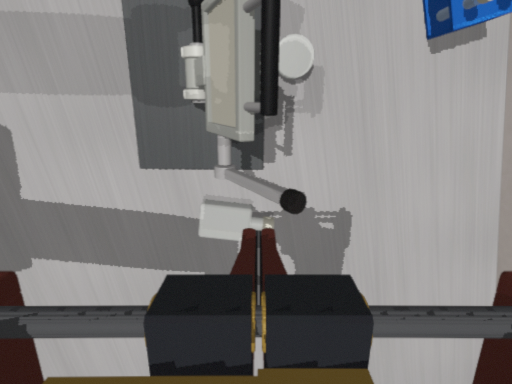

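The wrist view shows the foot back at (293,202), which is folded, with the bystanders untouched. Instead of pushing I'll turn the jaws 90°, so they pinch the foot along the hinge axis. It can then pivot freely in the grip while I carry it over.

Emit:
arm_command --increments "-1 10 -1 0 7; -1 10 -1 0 7; -1 10 -1 0 7; -1 0 0 0 7; -1 0 0 0 7"

```text
time_s: 4.63
ee_pos: [585.2, -106.8, 285.6]
tool_rot: [0.883, 1.387, -0.885]
ft_force: [-0.4, -0.6, -0.2]
opening: 30.0
```

Emit:
arm_command --increments "-1 0 0 0 7; -1 0 0 0 7; -1 0 0 0 7; -1 0 0 0 7; -1 0 0 0 7"

```text
time_s: 5.05
ee_pos: [584.9, -106.7, 286.2]
tool_rot: [0.412, 1.534, -0.412]
ft_force: [1.3, 0.4, -0.4]
opening: 63.6
```

Emit:
arm_command --increments "-1 0 0 0 7; -1 0 0 0 7; -1 0 0 0 6; -1 0 0 0 0; -1 0 0 0 0"

```text
time_s: 5.47
ee_pos: [585.0, -106.7, 286.8]
tool_rot: [0.146, 1.568, -0.146]
ft_force: [0.2, -0.3, 0.3]
opening: 87.8
```

```bash
(cat k.py; echo 'print(R.round(2),s["qpos"],s["opening"]);cv2.imwrite("pics/e.png",w["color"])')|python3 -
```

```text
tcp stand [107, -114, 287] ft [ 0.2 -0.3  0.3]
0 [[257. 208.]]
0.2 [[257. 183.]]
0.4 [[257. 149.]]
0.6 [[256. 110.]]
bar [[341.0, 178.0], [453.0, 177.0]]
[[-0.    0.18  0.98]
 [ 0.    0.98 -0.18]
 [-1.    0.   -0.  ]] [-2.37687573e-01  1.26091394e-01  1.01112361e+00  1.11860810e-05
  2.00628366e+00 -1.62276131e+00] 87.78953065522799
```

View pics/e.png

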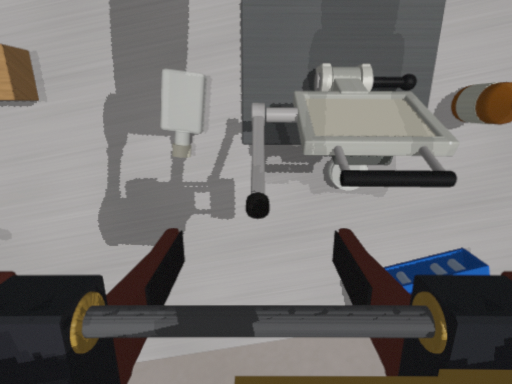

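The foot at (257,206) sits centred between the open fingers, matching the prediction of (257,208). I'll narrow the jaws, lower them, and pinch.

Emit:
arm_command --increments "0 0 0 0 0; 0 0 0 -10 0; 0 0 0 -20 0; 0 0 0 -15 0; 0 0 0 -10 0"

```text
time_s: 5.93
ee_pos: [584.9, -106.7, 231.1]
tool_rot: [0.145, 1.568, -0.144]
ft_force: [-1.0, 0.2, -0.5]
opening: 58.3
```

Emit:
arm_command --increments "1 0 0 0 0; 1 0 0 0 0; 1 0 0 0 0; 1 0 0 0 0; 1 0 0 0 0"

```text
time_s: 6.35
ee_pos: [585.8, -106.9, 234.5]
tool_rot: [0.143, 1.564, -0.144]
ft_force: [0.9, 0.5, -0.2]
opening: 24.5
```

Emit:
arm_command --increments "1 0 0 0 0; 1 0 0 0 0; 1 0 0 0 0"

```text
time_s: 6.6
ee_pos: [585.5, -106.8, 233.5]
tool_rot: [0.143, 1.566, -0.143]
ft_force: [-0.4, 0.2, 0.0]
opening: 4.6
```

```bash
(cat k.py; echo 'print(s["opening"],proj(w,s["ee_pos"]));t=env.read_camera("top")["color"];a=w["color"][60:360,130:430];b=t[140:260,190:310];cv2.imwrite("pics/f.png",np.hstack([cv2.resize(x,(400,400),interpolation=cv2.INTER_CUBIC) for x in(a,b)]))')|python3 -
```

```text
tcp stand [108, -114, 233] ft [-0.4  0.2  0. ]
0 [[257. 235.]]
0.2 [[257. 205.]]
0.4 [[256. 163.]]
0.6 [[256. 111.]]
bar [[362.0, 196.0], [504.0, 196.0]]
4.6228567643341645 [[258.03316997 220.64720802]]
```

View pics/f.png

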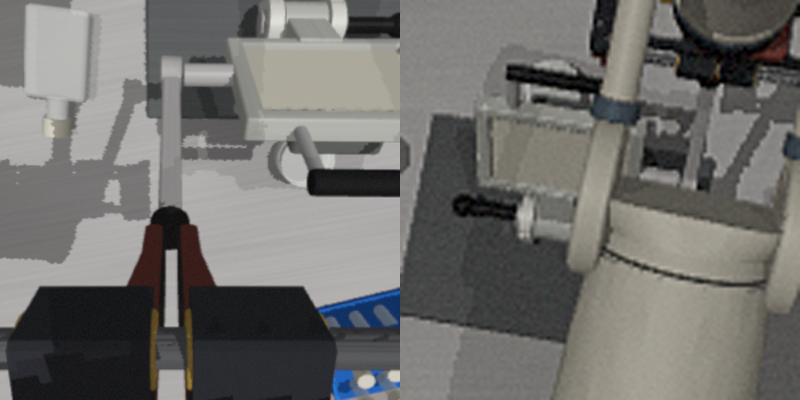

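The foot at (257,225) lies under the fingertips, and the jaws have closed on nothing. The tips appear at row 230 where the TCP projects to row 221, and open they appear at 1.70 px/mm. That puts the real fingertips about 35–40 mm above the reported TCP. It also explains the first jam, where the tips were pressing on the foot's end. I'll reopen, go about 40 mm lower, and pinch again.

Emit:
arm_command --increments "0 0 0 0 0; 0 0 0 0 0; 0 0 0 0 0; 0 0 0 0 0; 0 0 0 0 0"

```text
time_s: 7.12
ee_pos: [585.4, -106.8, 233.2]
tool_rot: [0.143, 1.566, -0.143]
ft_force: [0.5, 0.3, -0.1]
opening: 30.5
```

Emit:
arm_command --increments "0 0 0 -10 0; 0 0 0 -10 0; 0 0 0 -10 0; 0 0 0 -10 0; 0 0 0 0 0"

```text
time_s: 7.53
ee_pos: [584.2, -106.5, 189.3]
tool_rot: [0.144, 1.571, -0.143]
ft_force: [-0.5, -0.6, -0.4]
opening: 44.0
```

Emit:
arm_command --increments "1 0 0 0 0; 1 0 0 0 0; 1 0 0 0 0; 1 0 0 0 0; 1 0 0 0 0"

```text
time_s: 7.95
ee_pos: [585.6, -107.6, 194.1]
tool_rot: [0.143, 1.565, -0.145]
ft_force: [-1.1, -1.3, 2.1]
opening: 19.5
```

The opening is 19.5 mm, so the 20 mm foot is gripped. Now I carry it along the arc over the top.

Emit:
arm_command --increments "1 -8 1.5 4.5 0; 1 -8 1.5 3.5 0; 1 -9 1.6 3.5 0; 1 -9 1.7 2.5 0; 1 -9.5 1.7 2 0"

```text
time_s: 8.37
ee_pos: [541.2, -98.9, 210.3]
tool_rot: [0.143, 1.564, -0.144]
ft_force: [1.1, -2.1, 1.4]
opening: 19.3
```

Emit:
arm_command --increments "1 -9.5 1.8 1.5 0; 1 -9.5 1.7 0.5 0; 1 -9.5 1.8 0 0; 1 -9.5 1.7 -1 0; 1 -9.5 1.8 -1.5 0"

```text
time_s: 8.78
ee_pos: [493.6, -89.6, 210.1]
tool_rot: [0.143, 1.564, -0.143]
ft_force: [0.1, -0.6, 3.7]
opening: 19.0
```

Emit:
arm_command --increments "1 -6 1 -1.5 0; 1 0 0 0 0; -0.2 0 0 0 0; -0.2 0 0 0 0; -0.2 0 0 0 0"

```text
time_s: 9.2
ee_pos: [488.0, -88.6, 206.5]
tool_rot: [0.144, 1.568, -0.142]
ft_force: [-0.4, -0.4, -1.0]
opening: 35.8
```

Emit:
arm_command --increments "-0.4 0 0 10 0; -0.6 0 0 20 0; -1 0 0 25 -7; -1 0 0 20 -7; -1 0 0 0 -7"

```text
time_s: 9.62
ee_pos: [489.3, -89.1, 287.4]
tool_rot: [0.435, 1.52, -0.434]
ft_force: [0.4, 0.3, 1.2]
opening: 69.2
```

Emit:
arm_command --increments "-1 10 10 0 -7; -1 15 15 0 -7; -1 20 20 0 -7; -1 20 20 0 -7; -1 20 20 0 -7"

```text
time_s: 10.03
ee_pos: [574.2, -3.0, 282.5]
tool_rot: [0.906, 1.374, -0.906]
ft_force: [0.1, 0.3, 0.4]
opening: 87.3
```

Emit:
arm_command --increments "-1 13 13 0 -7; -1 0 0 0 -7; -1 0 0 0 -7; -1 0 0 0 -7; -1 0 0 0 -6"

```text
time_s: 10.45
ee_pos: [586.5, 9.4, 282.2]
tool_rot: [1.346, 1.115, -1.347]
ft_force: [-0.4, -0.0, -0.1]
opening: 87.8
```

```bash
(cat k.py; echo 'print(s["ee_pos"],s["opening"],(R[:,1]).round(2),"downfoot",proj(w,S2W(p,foot(.42,2.66,135))));t=env.read_camera("scene")["color"];a=cv2.resize(w["color"],(480,360));b=t[120:270,180:313];cv2.imwrite("pics/g.png",np.hstack([a,cv2.resize(b,(320,360),interpolation=cv2.INTER_CUBIC)]))')|python3 -
```

```text
tcp stand [88, 0, 282] ft [-0.4 -0.  -0.1]
0 [[282. 328.]]
0.2 [[255. 338.]]
0.4 [[224. 343.]]
0.6 [[192. 345.]]
bar [[257.0, 254.0], [256.0, 149.0]]
[586.54999044   9.35135202 282.15352947] 87.82992400600963 [ 0.98 -0.19 -0.  ] downfoot [[149.24041795 240.27718417]]
```

View pics/g.png

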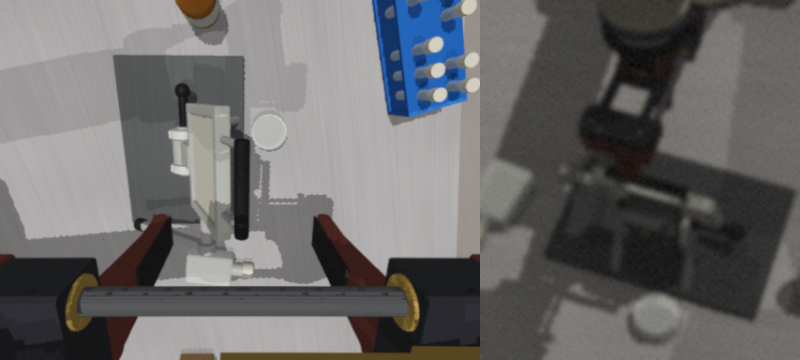

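The kickstand is fully down: its foot is at wrist pixel (148,239) and the prediction at 2.66 rad is (149,240). The bar is centred at column 257 as predicted. I'll go down over the bar and grip it.

Emit:
arm_command --increments "-0.2 0 0 -25 0; -0.2 0 0 -25 0; -0.2 0 0 -22 0; -0.2 0 0 -15 0; -0.2 0 0 -10 0"

```text
time_s: 10.97
ee_pos: [585.6, 9.0, 182.8]
tool_rot: [1.338, 1.122, -1.343]
ft_force: [-1.3, -0.5, -1.4]
opening: 58.6
```

Emit:
arm_command --increments "1 0 0 0 0; 1 0 0 0 0; 1 0 0 0 0; 1 0 0 0 0; 1 0 0 0 0"

```text
time_s: 11.38
ee_pos: [586.9, 9.0, 186.7]
tool_rot: [1.343, 1.116, -1.34]
ft_force: [0.5, 0.0, 0.2]
opening: 24.8
```

Emit:
arm_command --increments "1 0 0 0 0; 1 0 0 0 0; 1 0 0 0 0"

```text
time_s: 11.63
ee_pos: [585.8, 9.1, 186.0]
tool_rot: [1.342, 1.118, -1.343]
ft_force: [-5.0, 0.5, 3.0]
opening: 13.2
```

The opening is 13.2 mm, so the 14 mm bar is held. Now I raise the screen along its arc, 88 mm forward and 19 mm up.

Emit:
arm_command --increments "1 -6 1.1 2.5 0; 1 -6 1.1 2.3 0; 1 -6 1.1 2.2 0; 1 -6 1.1 2.1 0; 1 -7 1.3 2 0"

```text
time_s: 12.05
ee_pos: [555.7, 15.0, 197.6]
tool_rot: [1.344, 1.116, -1.339]
ft_force: [5.2, 1.7, 6.6]
opening: 13.2
```

Emit:
arm_command --increments "1 -7 1.3 1.8 0; 1 -7 1.3 1.5 0; 1 -7 1.3 1.3 0; 1 -7 1.3 1.1 0; 1 -7 1.3 0.8 0"

```text
time_s: 12.47
ee_pos: [519.8, 22.0, 203.5]
tool_rot: [1.343, 1.118, -1.34]
ft_force: [1.8, 5.1, 3.8]
opening: 12.8
```

Emit:
arm_command --increments "1 -7 1.2 0.6 0; 1 -6 1.1 0.4 0; 1 -5 1 0.2 0; 1 -2 0.4 0 0; 1 0 0 0 0"

```text
time_s: 12.88
ee_pos: [499.6, 25.9, 204.4]
tool_rot: [1.342, 1.119, -1.341]
ft_force: [1.9, 5.8, 3.7]
opening: 13.5
```

Emit:
arm_command --increments "1 0 0 0 0; 1 0 0 0 0; 1 0 0 0 0; 1 0 0 0 0; 1 0 0 0 0"

```text
time_s: 13.3
ee_pos: [500.0, 25.8, 204.4]
tool_rot: [1.343, 1.119, -1.341]
ft_force: [2.8, 5.2, 4.6]
opening: 13.4
```

```bash
(cat k.py; echo 'print(s["ee_pos"],s["opening"])
for l in (-.1,0,.1): print(l,"barend",proj(w,S2W(p,[scr(215,46,l),scr(170,72,l,-8),scr(50,72,l,-8)])).round(0).tolist(),"foot",proj(w,S2W(p,foot(l,2.66,135))).round(0).tolist())
a=cv2.resize(w["color"],(800,600));cv2.imwrite("pics/i.png",a)')|python3 -
```

```text
tcp stand [0, 1, 204] ft [2.8 5.2 4.6]
0 [[424. 414.]]
0.2 [[394. 432.]]
0.4 [[355. 443.]]
0.6 [[311. 444.]]
bar [[396.0, 314.0], [418.0, 170.0]]
[499.99118549  25.78949078 204.38104586] 13.352562278592886
-0.1 barend [[212.0, 178.0], [215.0, 119.0], [244.0, 113.0]] foot [[203.0, 252.0]]
0 barend [[256.0, 179.0], [243.0, 119.0], [249.0, 113.0]] foot [[201.0, 255.0]]
0.1 barend [[300.0, 178.0], [271.0, 119.0], [254.0, 113.0]] foot [[199.0, 258.0]]
```

View pics/i.png

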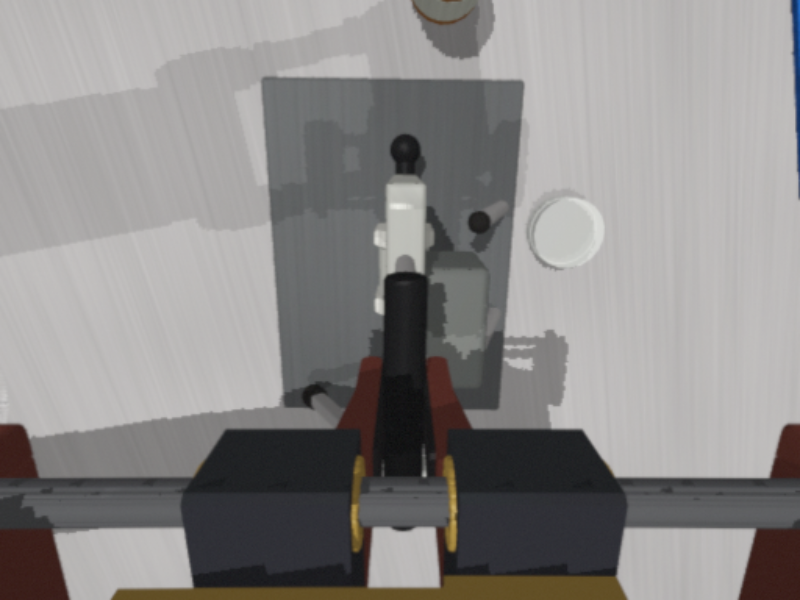

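In the picture the bar end is at (404,277), or (258.6,177) raw, against (256,179) predicted for upright. That puts the lean at about +0.006 rad. The kickstand foot is at (201.6,254) against (201,255) predicted for fully down. The pose is steady and the dishes are in place, so I'm handing in.

```bash
python3 -c "
from bench import env
s=env.get_state();print(s['opening'],s['ft_force'],abs(s['joint_vel']).max(),s['time_s']);print(env.close_job())"
```

```text
12.99374758283516 [2.28312846 4.51223358 3.95355902] 0.0024408037162916537 13.35
the job is handed in; nothing more can be done
None
```

The kickstand is fully down in front, and the screen is upright and still held by the gripper. I handed the job in at 13.35 s without letting go; the hand-in gives no verdict.

- **Kickstand:** I pinched its foot, carried it over the top and released it past centre. The last picture shows the foot within 1 px of where 2.66 rad puts it. It was already down when I checked, before I raised the screen.
- **Screen:** I gripped the top bar and raised it along its arc. The bar end is within about 3 px of its upright position, a lean of about +0.006 rad. The jaws are 13.0 mm apart on the 14 mm bar, the wrist force is about 6 N and the arm is at rest.
- **Failed first try:** My first attempt was to push the leg with closed fingers, and it jammed on the foot's end at about 33 N wrist force. I backed off, and the leg fell back to its folded position with nothing else disturbed.
- **Disagreement found:** The real fingertips sit about 38 mm short of the reported TCP. This caused the jam and one empty grasp; lowering about 40 mm further fixed it.
- **Bystanders:** None looked moved. The flask last showed before I raised the screen, and the dishes and part of the bottle in the final picture. I did not re-measure any of them, and the jar, carton and tip box were not looked at again after the start.

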